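Release two sample bottles from the seal-test clamp and sort them by weight

TASK

Push the black grip of the toggle clamp down until its bar flips up past centre and stays open, with both aluminium bottles left in their nest. Then lift the two bottles out upright, feel by the weight which one is full, and set the full one gently upright in the rectangular tray and the empty one gently upright in the round dish. Let go of them, leave the clamp open, and leave the small glass vials and the beaker where they are.

Things in the scene. Friction and masses are not known exactly. Their poses are not given: they have to be found in the camera images.
- fixture: Bench fixture: aluminium base plate 225 x 172 x 12 mm with a tongue 60 mm wide on its +x side and a steel toggle clamp. Origin on the bench directly under the clamp's pivot; z up. The bottles stand side by side at about x = -105 mm, y = +42 and -42 mm (own frame), each in a cell 73 x 80 mm of low walls; cell floor 12 mm, wall tops 22 mm over the bench.
- clamp_pivot (a point): The clamp's pivot, a level axis along the fixture's y, 135 mm over the bench between two steel cheeks (48 mm over their outsides). Shut, the bar reaches from it to -x over the bottle caps and the black grip to +x. Pressing the grip straight down 95 mm from the pivot takes 2 to 5 N and passes centre about 35 mm below pivot height; the grip then drops away.
- clamp (a joint): Clamp arm angle a (rad). About 0: shut, the 124 mm cross bar lies on both caps. Grows as the bar swings up and the grip down; the grip points 30 degrees above level at 0, and (30 degrees - a) at a. Below centre, about 0.85, the weighted arm falls shut; above, it falls by itself to its open stop at 1.70, where the bar stands just past upright over the pivot, its end 250 mm over the bench.
- clamp_grip (a point): Point on the upper face of the black plastic grip (72 mm long, 32 wide, 14 thick), 110 mm along it from the pivot. Shut, it is 196 mm over the bench and 92 mm in the fixture's +x from the pivot. Moves with the clamp; the grip ends 19 mm farther out.
- bottle_p_mid (a point): Centre (55 mm over the underside) of one of two look-alike closed aluminium bottles: body 64 mm diameter, 70 mm high, sloping shoulder, black screw cap 38 mm diameter from 84 to 110 mm over the underside; z up. One is full (about 0.33 kg), the other empty (about 0.07 kg), each within 15 %; only the weight tells. Either may stand in either cell.
- bottle_q_mid (a point): Centre (half-way up, 55 mm over its underside) of the other look-alike aluminium bottle; same sizes.
- tray: Rectangular stainless tray for the full bottle, fixed, 210 mm along its x, 160 mm along its y, 30 mm high, walls and floor 4 mm. Origin at the centre of its underside on the bench. It stands left or right of the fixture. A small vial stands in its +x, +y corner.
- dish: Round flat-bottomed stainless dish for the empty bottle, fixed, 180 mm outside diameter, 28 mm high, wall and floor 4 mm. Origin at the centre of its underside on the bench. It stands on the other side of the fixture.
- vial_near: Small amber glass vial with black cap, 28 mm diameter, 62 mm high, standing loose on the fixture's base plate beside the clamp, about 50 mm in +x and 62 mm in -y from the pivot (fixture frame); leave alone. Origin under its centre.
- vial_tray: Same kind of vial, standing in the +x, +y corner of the rectangular tray; leave alone. Origin under its centre.
- vial_back: Clear glass vial of the same size, standing beyond the fixture; leave alone. Origin under its centre.
- beaker: Clear plastic beaker, 68 mm diameter, 75 mm high, standing beyond the fixture; leave alone. Origin under its centre.
Not all that is in view belongs to the job. What is shaped like the part that bears bottle_q_mid but green or turquoise is not meant. What is shaped like the dish but green is not meant.

How it is judged:
By the outcome, as a careful person would: the job done as asked, in the order asked, and still so for the second after the job is handed in, with the robot touching nothing.
It also fails if it takes over 72 s, if anything falls off the work surface, if the arm or the gripper's body presses on something with over 40 N, if the wrist force passes 120 N, or if a joint passes its speed limit or range.

ROBOT

A 6-joint arm with a two-finger parallel gripper is mounted at the origin on the work surface. World frame = base frame: x ahead of the robot, y to its left, z up, the work surface at z = 0. Lengths are in m, angles in rad, forces in N, time in s.
With the tool pointing down it reaches from about 0.325 to 0.775 m from the base axis. Payload 5.5 kg.
Tool frame: the origin (TCP) lies between the finger pads; the fingertips stand r.tips_ahead ahead of it and the grasp point (between the pads) lies 3 mm ahead of it (r.tips_ahead is the distance from the TCP to the fingertips, in m); z points along the fingers, y is the line along which they close (so a half turn about z gives the same grasp; the last joint's range is limited). The gripper opens to 85 mm and grips with 20 to 120 N. Pads are 22 mm wide; open, the fingers measure 114 mm over their backs; the gripper's body (76 mm by 85 mm) begins 54 mm behind the grasp point. The pads swing forward as they close: fully open they stand 13 mm farther back than shut.
Start: joints at [-1.176, 0.091, 1.231, -0, 1.82, -0.057], TCP at [0.262, -0.54, 0.253] pointing down, gripper open.
Joint ranges: [-2.87, 2.87], [-0.86, 2.18], [0.17, 2.46], [-1.51, 4.65], [0.06, 2.69], [-2.65, 2.65]. Speed limits (rad/s): [2.57, 2.57, 3.01, 3.14, 3.14, 3.14].

INTERFACE

Orientations are given as a rotation vector (axis times angle).
In Python, from rig import r, snapshot, camera_model, workorder gives the robot as it stands. The module is installed in compiled form; this text tells all that it offers.
- The arm moves only by the shell command python3 -m inch 'ROWS' [FORCE]. ROWS is JSON, a list of rows, each an object of numbers: "rx", "ry", "rz": the turn, a rotation vector about the tool's x, y, z in degrees; "x", "y", "z": the shift along the tool's x, y, z in mm; "hand": the finger opening in mm, from 0 to 85.4. In form: [{"rx": .., "ry": .., "rz": .., "x": .., "y": .., "z": .., "hand": ..}, ...]. A call has 1 to 20 rows; each row shifts and turns the commanded pose from where the row before left it, along the tool's axes as they then stand; what a row does not reach is not made up. A row lasts 1/12 s, in which the tool goes at most 41.7 mm and 7.16 degrees, less where a joint would pass 70% of its speed; a pose out of reach is approached as far as the arm can. A call with a gripper value outside its range is refused whole. The fingers move at their own pace and stop on an object; FORCE is the grip in N (left out, the last holds). Time passes only in rows, so rows that do not move let the fingers close. It gives the time, the measured TCP pose, the force, the opening and the grip force at its end, in the units of the state.
- r.state(): the state, without advancing time (a new reading comes with each control period).
- snapshot(name): name is "side" or "top" or "wrist"; returns the picture (420x560x3 uint8, red, green, blue); there is no depth.
- camera_model(name): a dict with "K" (3x3 intrinsics, pixels), "camera_from_world" (4x4, takes a point from world to camera coordinates). Camera axes: x right, y up, looking along -z (the intrinsics and any distortion apply to the point x, -y, -z); pixel columns grow to the right and rows downward; lengths in m; the calibration is good to about 2 mm. The wrist camera is an equidistant fisheye: a pixel r from the principal point sees the ray r / f radians off the axis. A picture is of the moment at which its call begins: read the wrist's pose just before it. camera_model takes no time and is no camera call; for the wrist camera it gives the pose at the moment of the call.
- workorder.finish_job(): hands the job in; it is judged then, once.
The state is a dict: "clock": time; "joint_pos": joint angles; "dq": joint speeds; "tau": joint torques, N m; "position": TCP position; "orientation": TCP orientation; "contact_force": force on the tool from outside, world axes, zero at the start; "wrist_torque": the same for the moment, N m; "gripper_width": finger opening in m; "finger_force": force on a finger pad.
Only numpy, scipy, OpenCV 4.12 (cv2) and the standard library are available. Lean on these libraries where they do the work, as an engineer would, in place of code of your own. Each camera call takes 0.05 s, during which the arm holds its last target. There are 200 camera calls.

## Working session

There is one attempt and no reset: what is moved stays moved. The work goes in short steps, Python scripts to look and compute and a shell command to move; the robot and the scene stay as the last step left them, time stands still between calls to the robot, and variables do not carry over. Pictures are saved under pics/ and viewed, at most 10 in all, crops included, and the job is handed in when it is done.

```bash
mkdir -p pics; python3 - <<'E'
from rig import r,snapshot,camera_model
import cv2,numpy as np
for n in("top","side"):
    im=snapshot(n); cv2.imwrite(f"pics/{n}0.png",cv2.cvtColor(im,cv2.COLOR_RGB2BGR)); m=camera_model(n)
    print(n,np.round(m["K"],1).tolist(),np.round(m["camera_from_world"],3).tolist(),[k for k in m])
s=r.state(); print({k:np.round(v,3).tolist() for k,v in s.items()}, r.tips_ahead)
E
```

```text
top [[444.0, 0.0, 276.1], [0.0, 444.0, 215.8], [0.0, 0.0, 1.0]] [[0.026, -1.0, -0.006, 0.089], [0.996, 0.026, 0.084, -0.552], [-0.084, -0.008, 0.996, -1.482], [0.0, 0.0, 0.0, 1.0]] ['K', 'camera_from_world']
side [[475.7, 0.0, 283.0], [0.0, 475.7, 206.6], [0.0, 0.0, 1.0]] [[0.99, -0.142, 0.007, -0.519], [0.088, 0.654, 0.751, -0.206], [-0.111, -0.743, 0.66, -1.33], [0.0, 0.0, 0.0, 1.0]] ['K', 'camera_from_world']
{'clock': 0.1, 'joint_pos': [-1.176, 0.092, 1.232, -0.0, 1.82, -0.057], 'dq': [-0.0, -0.002, -0.002, 0.0, -0.002, -0.002], 'tau': [0.003, -46.022, -41.922, -0.0, 0.011, -0.0], 'position': [0.262, -0.54, 0.252], 'orientation': [-3.06, -0.703, 0.001], 'contact_force': [0.285, 0.348, 0.531], 'wrist_torque': [0.069, 0.052, -0.041], 'finger_force': 0.0, 'gripper_width': 0.085} 0.022
```

View pics/top0.png

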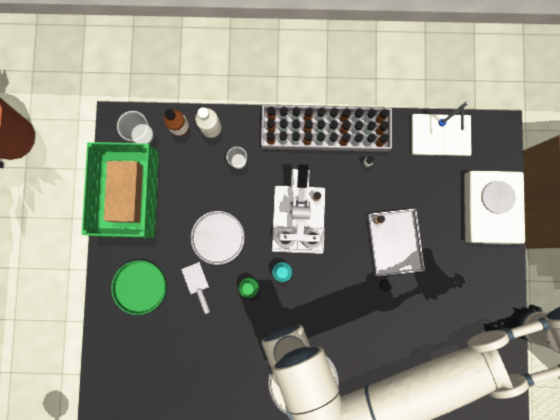

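View pics/side0.png

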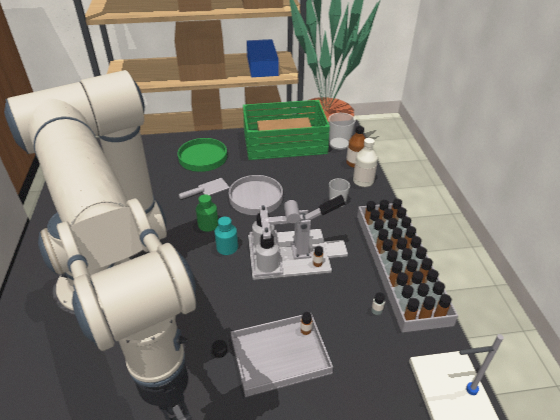

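The top view shows the silver fixture at (299,218), with its grip pointing up the image to (302,180), away from the robot. The two silver bottles are at about (286,240) and (313,240). The rectangular tray is at (397,242) with a vial in its corner at (379,219), and the round steel dish is at (218,237). The green dish (139,287), green bottle (248,288) and turquoise bottle (282,272) are decoys. I'll enlarge a crop to confirm.

```bash
cat > h.py <<'E'
import numpy as np,cv2
from rig import r,snapshot,camera_model
def ray(n,u,v,m=None):
    m=m or camera_model(n);K=np.array(m["K"]);T=np.array(m["camera_from_world"])
    p=np.array([(u-K[0,2])/K[0,0],(v-K[1,2])/K[1,1]])
    if n=="wrist":
        t=np.hypot(*p); d=np.array([p[0]/t*np.sin(t),-p[1]/t*np.sin(t),-np.cos(t)]) if t>0 else np.array([0,0,-1.])
    else: d=np.array([p[0],-p[1],-1.])
    R=T[:3,:3]; return -R.T@T[:3,3], R.T@d
def plane(n,u,v,z,m=None):
    c,d=ray(n,u,v,m); return c+d*(z-c[2])/d[2]
def proj(n,P,m=None):
    m=m or camera_model(n);K=np.array(m["K"]);T=np.array(m["camera_from_world"])
    q=T[:3,:3]@np.array(P)+T[:3,3]; x,y,z=q[0],-q[1],-q[2]
    if n=="wrist":
        t=np.arctan2(np.hypot(x,y),z);h=np.hypot(x,y)+1e-12;x,y,z=x/h*t,y/h*t,1
    return K[0,0]*x/z+K[0,2],K[1,1]*y/z+K[1,2]
E
python3 - <<'E'
import cv2,numpy as np
t=cv2.imread("pics/top0.png");s=cv2.imread("pics/side0.png")
a=cv2.resize(t[155:270,185:435],None,fx=3.2,fy=3.2,interpolation=cv2.INTER_CUBIC)
b=cv2.resize(t[160:260,262:337],None,fx=5.8,fy=5.8,interpolation=cv2.INTER_CUBIC)
c=cv2.resize(s[190:285,235:360],None,fx=2.9,fy=2.9,interpolation=cv2.INTER_CUBIC)
d=np.zeros((590,800,3),np.uint8); d[:580,:435]=b; d[:c.shape[0],437:437+c.shape[1]]=c[:,:363]
cv2.imwrite("pics/crop1.png",d)
E
```

```text
(no output)
```

View pics/crop1.png

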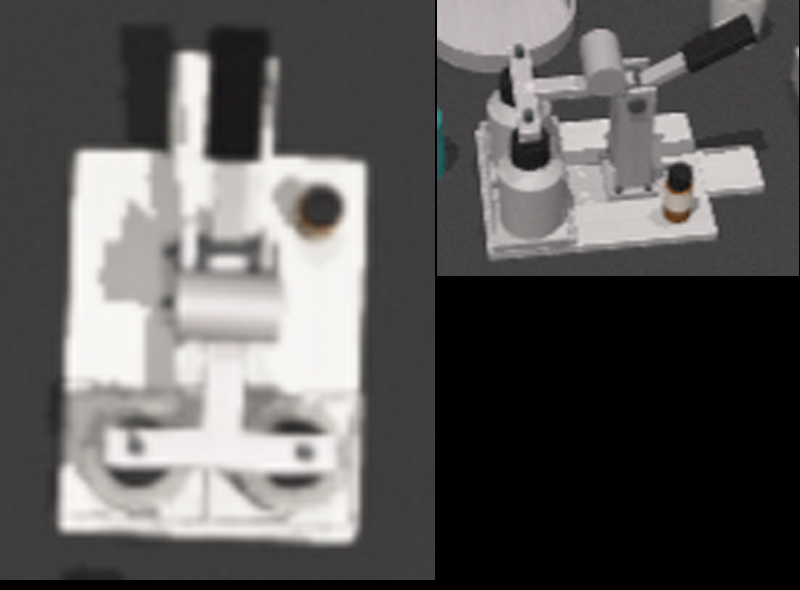

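The crop shows both silver bottles under the cross bar in their cells (caps at about (285,237) and (313,237) in the full picture). The black grip is at crop (240,95), which is full picture (303,176), and the near vial is at crop (320,208). These match the description; the green and turquoise bottles stand off the fixture. Now I'll turn them into metric positions.

```bash
python3 - <<'E'
from h import *
C=lambda u,v:(262+u/5.8-.4,160+v/5.8-.4)
P=lambda u,v,z:np.round(plane("top",*C(u,v),z),4)
for n,u,v,z in[("plate fl",75,150,.012),("plate fr",367,160,.012),("plate nr",355,542,.012),("plate nl",58,530,.012),
 ("tongue l",175,52,.012),("gripend l",210,30,.203),("gripend r",270,32,.203),("gripin l",207,158,.165),("gripin r",265,160,.165),("bolt l",137,445,.135),("bolt r",305,452,.135),("vial cap",321,208,.062)]: print(n,P(u,v,z))
im=snapshot("top"); g=cv2.cvtColor(im,cv2.COLOR_RGB2HSV)
m=((g[...,1]<60)&(g[...,2]>110)).astype(np.uint8)
for (x0,y0,x1,y1) in[(362,200,432,285),(185,205,250,270)]:
    q=np.zeros_like(m);q[y0:y1,x0:x1]=m[y0:y1,x0:x1]
    c=max(cv2.findContours(q,0,2)[0],key=cv2.contourArea); R=cv2.minAreaRect(c)
    print(R,cv2.minEnclosingCircle(c)); 
    for p in cv2.boxPoints(R): print(np.round(plane("top",*p,.028),3))
    print("c",plane("top",*R[0],.029))
for n,u,v in[("vial tray",379,218),("green b",248,288),("turq",282,270),("beaker",237,157),("vback",368,161)]: print(n,plane("top",u,v,.07).round(3))
print("base",proj("top",[0,0,0]),proj("top",[.262,-.54,.25]))
E
```

```text
plate fl [0.6548 0.1119 0.012 ]
plate fr [ 0.6532 -0.0611  0.012 ]
plate nr [ 0.4277 -0.0579  0.012 ]
plate nl [0.4302 0.1159 0.012 ]
tongue l [0.7151 0.054  0.012 ]
gripend l [0.6903 0.0408 0.203 ]
gripend r [0.69   0.0097 0.203 ]
gripin l [0.6289 0.0395 0.165 ]
gripin r [0.6286 0.0086 0.165 ]
bolt l [0.4764 0.0726 0.135 ]
bolt r [ 0.475 -0.018  0.135]
vial cap [ 0.6173 -0.0303  0.062 ]
((396.1231384277344, 241.98463439941406), (63.753849029541016, 48.621612548828125), 82.87498474121094) ((395.0, 242.0), 38.210044860839844)
[ 0.565 -0.207  0.028]
[ 0.59  -0.369  0.028]
[ 0.378 -0.396  0.028]
[ 0.354 -0.235  0.028]
c [ 0.47108986 -0.30149822  0.029     ]
((217.5, 237.5), (53.0, 53.0), 90.0) ((216.98623657226562, 237.087158203125), 27.265506744384766)
[0.558 0.392 0.028]
[0.563 0.213 0.028]
[0.384 0.207 0.028]
[0.379 0.385 0.028]
c [0.47055522 0.29901063 0.029     ]
vial tray [ 0.547 -0.234  0.07 ]
green b [0.308 0.188 0.07 ]
turq [0.369 0.079 0.07 ]
beaker [0.738 0.238 0.07 ]
vback [ 0.736 -0.197  0.07 ]
base (np.float64(302.87581903712316), np.float64(381.0935736618449)) (np.float64(501.33324499277995), np.float64(316.51153500342866))
```

Fixture pivot is at about (0.580, 0.026), yaw about −1°. Bottles are at about (0.475, 0.069) and (0.475, −0.015), the tray centre at (0.471, −0.3015), the dish at (0.4706, 0.299). Sizes match the ones given: plate 225×173, tray and dish about 213×163 and 180. I turn the tool (tool x → world +y, tool y → world +x) and go above the grip with the fingers shut.

```bash
python3 -m inch '[{"rz":-7.12,"z":-3,"hand":0},{"rz":-7.12,"z":-3,"hand":0},{"rz":-7.12,"z":-3,"hand":0},{"rz":-7.12,"z":-3,"hand":0},{"rz":-7.12,"z":-3,"hand":0},{"rz":-7.12,"z":-3,"hand":0},{"rz":-7.12,"z":-3,"hand":0},{"rz":-7.12,"z":-3,"hand":0},{"rz":-7.12,"z":-3,"hand":0}]' 30 | tail -c 600
python3 -m inch '[{"x":28,"y":21},{"x":28,"y":21},{"x":28,"y":21},{"x":28,"y":21},{"x":28,"y":21},{"x":28,"y":21},{"x":28,"y":21},{"x":28,"y":21},{"x":28,"y":21},{"x":28,"y":21},{"x":28,"y":21},{"x":28,"y":21},{"x":28,"y":21},{"x":28,"y":21},{"x":28,"y":21},{"x":28,"y":21},{"x":28,"y":21},{"x":28,"y":21},{"x":28,"y":21},{"x":28,"y":21}]' | tail -c 600
python3 -c "
from h import *; print(r.tips_ahead, cv2.Rodrigues(np.array(r.state()['orientation']))[0].round(3))"
```

```text
0.022 [[ 0.9    0.437 -0.001]
 [ 0.437 -0.9    0.001]
 [ 0.    -0.002 -1.   ]]validation failed for argument at $[0]...
validation failed for argument at $[0]...
```

Each row seems to need every field, so I'll try one full row.

```bash
python3 -m inch '[{"rx":0,"ry":0,"rz":-7,"x":0,"y":0,"z":-3,"hand":0}]' 30
```

```text
clock: 0.23
position: [0.2618, -0.5395, 0.2549]
orientation: [-3.011, -0.888, 0.0]
contact_force: [0.3, 0.4, 1.4]
gripper_width: 0.0751
finger_force: 0.0
```

```bash
python3 -m inch '[{"rx":0,"ry":0,"rz":-7.1,"x":0,"y":0,"z":-3,"hand":0},{"rx":0,"ry":0,"rz":-7.1,"x":0,"y":0,"z":-3,"hand":0},{"rx":0,"ry":0,"rz":-7.1,"x":0,"y":0,"z":-3,"hand":0},{"rx":0,"ry":0,"rz":-7.1,"x":0,"y":0,"z":-3,"hand":0},{"rx":0,"ry":0,"rz":-7.1,"x":0,"y":0,"z":-3,"hand":0},{"rx":0,"ry":0,"rz":-7.1,"x":0,"y":0,"z":-3,"hand":0},{"rx":0,"ry":0,"rz":-7.1,"x":0,"y":0,"z":-3,"hand":0},{"rx":0,"ry":0,"rz":-7.4,"x":0,"y":0,"z":-3,"hand":0}]' 30
python3 -m inch '[{"rx":0,"ry":0,"rz":0,"x":28,"y":21,"z":0,"hand":0},{"rx":0,"ry":0,"rz":0,"x":28,"y":21,"z":0,"hand":0},{"rx":0,"ry":0,"rz":0,"x":28,"y":21,"z":0,"hand":0},{"rx":0,"ry":0,"rz":0,"x":28,"y":21,"z":0,"hand":0},{"rx":0,"ry":0,"rz":0,"x":28,"y":21,"z":0,"hand":0},{"rx":0,"ry":0,"rz":0,"x":28,"y":21,"z":0,"hand":0},{"rx":0,"ry":0,"rz":0,"x":28,"y":21,"z":0,"hand":0},{"rx":0,"ry":0,"rz":0,"x":28,"y":21,"z":0,"hand":0},{"rx":0,"ry":0,"rz":0,"x":28,"y":21,"z":0,"hand":0},{"rx":0,"ry":0,"rz":0,"x":28,"y":21,"z":0,"hand":0},{"rx":0,"ry":0,"rz":0,"x":28,"y":21,"z":0,"hand":0},{"rx":0,"ry":0,"rz":0,"x":28,"y":21,"z":0,"hand":0},{"rx":0,"ry":0,"rz":0,"x":28,"y":21,"z":0,"hand":0},{"rx":0,"ry":0,"rz":0,"x":28,"y":21,"z":0,"hand":0},{"rx":0,"ry":0,"rz":0,"x":28,"y":21,"z":0,"hand":0}]'
python3 -c "
from h import *; print(r.tips_ahead, cv2.Rodrigues(np.array(r.state()['orientation']))[0].round(3))"
```

```text
clock: 0.9
position: [0.2619, -0.5397, 0.2799]
orientation: [-2.219, -2.223, -0.0]
contact_force: [-1.0, -0.3, -0.8]
gripper_width: 0.0
finger_force: 0.0
clock: 2.15
position: [0.5795, -0.1196, 0.2799]
orientation: [-2.226, -2.216, 0.0]
contact_force: [1.0, -0.7, -0.7]
gripper_width: 0.0002
finger_force: 0.0
0.022 [[ 0.004  1.    -0.   ]
 [ 1.    -0.004  0.   ]
 [ 0.    -0.    -1.   ]]
```

```bash
python3 -m inch '[{"rx":0,"ry":0,"rz":0,"x":29,"y":20.5,"z":0,"hand":0},{"rx":0,"ry":0,"rz":0,"x":29,"y":20.5,"z":0,"hand":0},{"rx":0,"ry":0,"rz":0,"x":29,"y":20.5,"z":0,"hand":0},{"rx":0,"ry":0,"rz":0,"x":29,"y":20.5,"z":0,"hand":0},{"rx":0,"ry":0,"rz":0,"x":28,"y":20.5,"z":0,"hand":0},{"rx":4,"ry":0,"rz":0,"x":0,"y":0,"z":0,"hand":0},{"rx":4,"ry":0,"rz":0,"x":0,"y":0,"z":0,"hand":0},{"rx":4,"ry":0,"rz":0,"x":0,"y":0,"z":0,"hand":0},{"rx":4,"ry":0,"rz":0,"x":0,"y":0,"z":0,"hand":0},{"rx":0,"ry":0,"rz":0,"x":0,"y":0,"z":0,"hand":0}]'
python3 - <<'E'
from h import *
s=r.state();R=cv2.Rodrigues(np.array(s['orientation']))[0];print(R[:,2].round(3),np.array(s['position'])+R[:,2]*.022)
m=camera_model("wrist");w=snapshot("wrist");m2=snapshot("side")
tip=np.array(s['position'])+R[:,2]*.022
print("tip",proj("wrist",tip,m),"grip pred",proj("wrist",[.672,.0245,.196],m), proj("side",tip),proj("side",[.672,.0245,.196]))
d=np.zeros((420,800,3),np.uint8);d[:,:560]=w
c=cv2.resize(m2[170:290,260:380],(240,240));d[:240,560:]=c
cv2.imwrite("pics/w1.png",cv2.cvtColor(d,4))
E
```

```text
clock: 2.98
position: [0.6832, 0.0224, 0.2742]
orientation: [-2.07, -2.061, 0.301]
contact_force: [0.2, -0.3, -1.6]
gripper_width: -0.0003
finger_force: 0.0
[-0.286  0.001 -0.958] [0.67689359 0.02240924 0.25307757]
tip (np.float64(280.07193623089876), np.float64(263.9841243302289)) grip pred (np.float64(298.01593201719743), np.float64(223.37219283489097)) (np.float64(339.7706046352532), np.float64(184.51623283837458)) (np.float64(336.03612572123313), np.float64(200.601017320846))
```

View pics/w1.png

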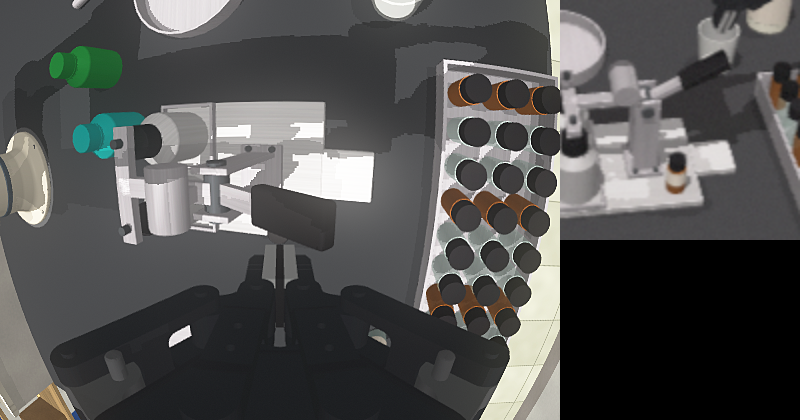

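The fingertips are over the outer half of the grip (grip about (293,215), predicted (298,223)); the side view agrees. Now I press straight down.

```bash
python3 -m inch '[{"rx":0,"ry":0,"rz":0,"x":2,"y":5.7,"z":19.2,"hand":0},{"rx":0,"ry":0,"rz":0,"x":0,"y":5.7,"z":19.2,"hand":0},{"rx":0,"ry":0,"rz":0,"x":0,"y":2.9,"z":9.6,"hand":0},{"rx":0,"ry":0,"rz":0,"x":0,"y":2.9,"z":9.6,"hand":0},{"rx":0,"ry":0,"rz":0,"x":0,"y":2.9,"z":9.6,"hand":0},{"rx":0,"ry":0,"rz":0,"x":0,"y":2.9,"z":9.6,"hand":0},{"rx":0,"ry":0,"rz":0,"x":0,"y":2.9,"z":9.6,"hand":0}]'
python3 -m inch '[{"rx":0,"ry":0,"rz":0,"x":0,"y":2.9,"z":9.6,"hand":0},{"rx":0,"ry":0,"rz":0,"x":0,"y":2.9,"z":9.6,"hand":0},{"rx":0,"ry":0,"rz":0,"x":0,"y":2.9,"z":9.6,"hand":0},{"rx":0,"ry":0,"rz":0,"x":0,"y":2.9,"z":9.6,"hand":0},{"rx":0,"ry":0,"rz":0,"x":0,"y":2.9,"z":9.6,"hand":0},{"rx":0,"ry":0,"rz":0,"x":0,"y":2.9,"z":9.6,"hand":0}]'
python3 - <<'E'
from h import *
s=r.state();R=cv2.Rodrigues(np.array(s['orientation']))[0];print(R[:,2].round(3),np.array(s['position'])+R[:,2]*.022)
m=snapshot("side");w=snapshot("wrist")
d=np.zeros((420,800,3),np.uint8);d[:,:420]=w[:,70:490]
d[:380,420:]=cv2.resize(m[170:290,240:360],(380,380));cv2.imwrite("pics/p1.png",cv2.cvtColor(d,4))
E
```

```text
clock: 3.67
position: [0.6833, 0.0243, 0.1909]
orientation: [-2.078, -2.069, 0.288]
contact_force: [2.2, -0.1, 2.4]
gripper_width: 0.0002
finger_force: 0.9
clock: 4.17
position: [0.6837, 0.0244, 0.1284]
orientation: [-2.075, -2.066, 0.292]
contact_force: [0.1, -1.2, 0.9]
gripper_width: 0.0
finger_force: 0.1
[-0.277  0.001 -0.961] [0.67757573 0.02438062 0.10724157]
```

View pics/p1.png

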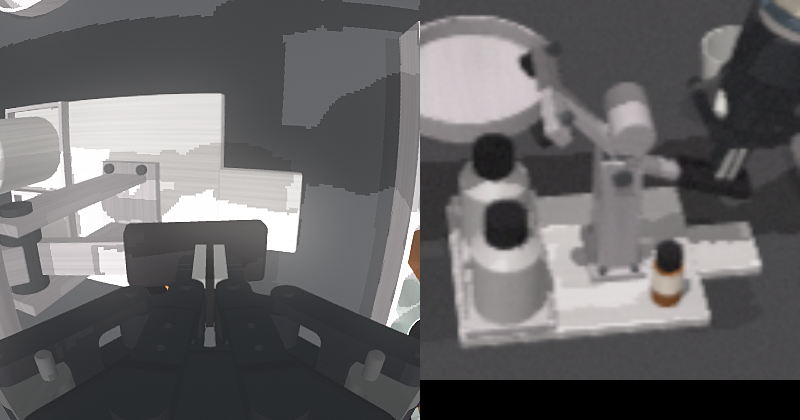

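The bar is half up and the grip is just below level, with the bottles still in the nest. I keep pressing past centre and then draw off upward.

```bash
python3 -m inch '[{"rx":0,"ry":0,"rz":0,"x":0,"y":2.9,"z":9.6,"hand":0},{"rx":0,"ry":0,"rz":0,"x":0,"y":2.9,"z":9.6,"hand":0},{"rx":0,"ry":0,"rz":0,"x":0,"y":2.9,"z":9.6,"hand":0},{"rx":0,"ry":0,"rz":0,"x":0,"y":2.9,"z":9.6,"hand":0}]'
python3 -m inch '[{"rx":0,"ry":0,"rz":0,"x":0,"y":0,"z":0,"hand":0},{"rx":0,"ry":0,"rz":0,"x":0,"y":0,"z":0,"hand":0},{"rx":0,"ry":0,"rz":0,"x":0,"y":0,"z":0,"hand":0},{"rx":0,"ry":0,"rz":0,"x":0,"y":0,"z":0,"hand":0},{"rx":0,"ry":0,"rz":0,"x":0,"y":0,"z":0,"hand":0},{"rx":0,"ry":0,"rz":0,"x":0,"y":0,"z":0,"hand":0}]'
python3 - <<'E'
from h import *
m=snapshot("side");cv2.imwrite("pics/p2.png",cv2.cvtColor(cv2.resize(m[150:290,240:380],(420,420)),4))
E
```

```text
clock: 4.6
position: [0.6844, 0.0243, 0.0887]
orientation: [-2.076, -2.067, 0.291]
contact_force: [0.1, -0.2, -0.6]
gripper_width: -0.0001
finger_force: 0.0
clock: 5.1
position: [0.6847, 0.0243, 0.0906]
orientation: [-2.077, -2.068, 0.289]
contact_force: [0.3, 0.3, 0.5]
gripper_width: -0.0002
finger_force: 0.0
```

View pics/p2.png

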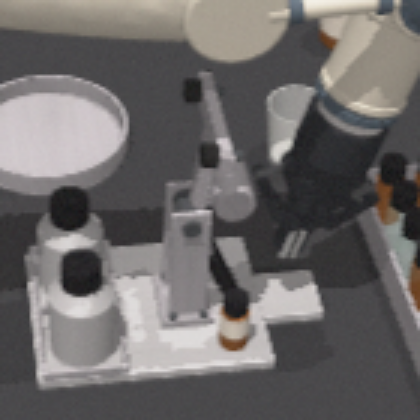

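The clamp is open: the bar is upright at (215,130) and the grip hangs down at (222,265). Both bottles stand in the nest and the vial is untouched. I retreat up and find the caps in the side view.

```bash
python3 -m inch '[{"rx":0,"ry":0,"rz":0,"x":0,"y":0,"z":-30,"hand":0},{"rx":0,"ry":0,"rz":0,"x":0,"y":-5,"z":-30,"hand":0},{"rx":0,"ry":0,"rz":0,"x":0,"y":-8.6,"z":-28.7,"hand":0},{"rx":0,"ry":0,"rz":0,"x":0,"y":-8.6,"z":-28.7,"hand":85},{"rx":0,"ry":0,"rz":0,"x":0,"y":-8.6,"z":-28.7,"hand":85},{"rx":0,"ry":0,"rz":0,"x":0,"y":-8.6,"z":-28.7,"hand":85},{"rx":0,"ry":0,"rz":0,"x":0,"y":-8.6,"z":-28.7,"hand":85},{"rx":0,"ry":0,"rz":0,"x":0,"y":-8.6,"z":-28.7,"hand":85},{"rx":-4.1,"ry":0,"rz":0,"x":0,"y":0,"z":0,"hand":85},{"rx":-4.1,"ry":0,"rz":0,"x":0,"y":0,"z":0,"hand":85},{"rx":-4.1,"ry":0,"rz":0,"x":0,"y":0,"z":0,"hand":85},{"rx":-4.1,"ry":0,"rz":0,"x":0,"y":0,"z":0,"hand":85}]'
python3 - <<'E'
from h import *
s=r.state();print(cv2.Rodrigues(np.array(s['orientation']))[0].round(3))
m=snapshot("side")
g=cv2.cvtColor(m,cv2.COLOR_RGB2HSV)[...,2]
b=(g<55).astype(np.uint8);q=np.zeros_like(b);q[205:255,250:285]=b[205:255,250:285]
n,l,st,ce=cv2.connectedComponentsWithStats(q)
for i in range(1,n):
    if st[i,4]>25: print(st[i],ce[i].round(1),plane("side",*ce[i],.012+.097).round(4))
for u,v in[(263.3,217),(267.3,238)]: print(plane("side",u,v,.122))
for y in(.0693,-.0147): print("pred cap mid",proj("side",[.4755,y,.109]))
E
```

```text
clock: 6.15
position: [0.6948, 0.0243, 0.3288]
orientation: [2.221, 2.211, 0.012]
contact_force: [-0.3, 0.7, 0.2]
gripper_width: 0.0849
finger_force: 0.0
[[ 0.004  1.     0.011]
 [ 1.    -0.004 -0.   ]
 [-0.     0.011 -1.   ]]
[254 213  18  14 165] [262.8 219. ] [0.475  0.0717 0.109 ]
[261 234  13  14 156] [266.6 240.6] [ 0.4758 -0.0159  0.109 ]
[0.47618847 0.06587881 0.122     ]
[ 0.47757129 -0.01918425  0.122     ]
pred cap mid (np.float64(263.0203580119209), np.float64(219.56580497190112))
pred cap mid (np.float64(266.4246313559772), np.float64(240.28565011986763))
```

Both views agree on the bottles: (0.4755, 0.0695) and (0.4755, −0.0155). Going above the left one.

```bash
python3 -m inch '[{"rx":-0.6,"ry":0,"rz":0.2,"x":6.5,"y":-31.3,"z":0,"hand":85},{"rx":0,"ry":0,"rz":0,"x":6.5,"y":-31.3,"z":0,"hand":85},{"rx":0,"ry":0,"rz":0,"x":6.5,"y":-31.3,"z":0,"hand":85},{"rx":0,"ry":0,"rz":0,"x":6.5,"y":-31.3,"z":0,"hand":85},{"rx":0,"ry":0,"rz":0,"x":6.5,"y":-31.3,"z":0,"hand":85},{"rx":0,"ry":0,"rz":0,"x":6.5,"y":-31.3,"z":0,"hand":85},{"rx":0,"ry":0,"rz":0,"x":6.5,"y":-31.3,"z":0,"hand":85},{"rx":0,"ry":0,"rz":0,"x":0,"y":0,"z":38,"hand":85},{"rx":0,"ry":0,"rz":0,"x":0,"y":0,"z":38,"hand":85},{"rx":0,"ry":0,"rz":0,"x":0,"y":0,"z":38,"hand":85},{"rx":0,"ry":0,"rz":0,"x":0,"y":0,"z":38,"hand":85},{"rx":0,"ry":0,"rz":0,"x":0,"y":0,"z":0,"hand":85}]'
python3 - <<'E'
from h import *
s=r.state();R=cv2.Rodrigues(np.array(s['orientation']))[0];print(R.round(3))
m=camera_model("wrist");w=snapshot("wrist");
print("cap pred",proj("wrist",[.4755,.0695,.122],m),"tcp axis",proj("wrist",np.array(s['position'])+R[:,2]*(s['position'][2]-.122),m),"cap2",proj("wrist",[.4755,-.0155,.122],m))
cv2.imwrite("pics/w2.png",cv2.cvtColor(w,4))
E
```

```text
clock: 7.2
position: [0.4737, 0.0711, 0.1639]
orientation: [2.229, 2.212, -0.001]
contact_force: [-0.7, -1.4, -3.5]
gripper_width: 0.0847
finger_force: 0.0
[[ 0.008  1.     0.001]
 [ 1.    -0.008 -0.001]
 [-0.001  0.001 -1.   ]]
cap pred (np.float64(283.50879641613255), np.float64(250.76244845011428)) tcp axis (np.float64(280.27418450355316), np.float64(248.16881082509565)) cap2 (np.float64(283.6405959789315), np.float64(366.55795941464635))
```

View pics/w2.png

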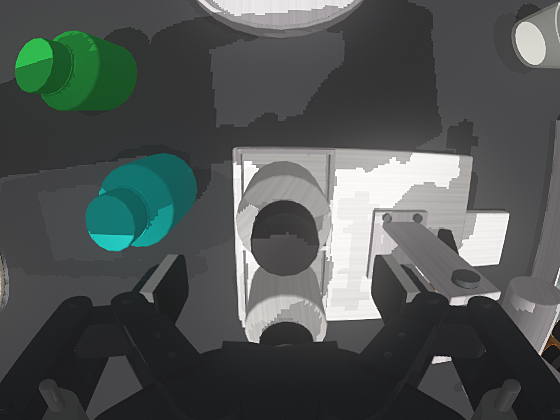

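The left cap is centred at about (285,242), against a prediction of (283.5,251), which is within about 4 mm. The fingers straddle it in x, and the turquoise bottle (125,210) is clear of the fingers. I descend and grip.

```bash
python3 -m inch '[{"rx":0,"ry":0,"rz":0,"x":1.5,"y":1.8,"z":20,"hand":85},{"rx":0,"ry":0,"rz":0,"x":0,"y":0,"z":20,"hand":85},{"rx":0,"ry":0,"rz":0,"x":0,"y":0,"z":16,"hand":85},{"rx":0,"ry":0,"rz":0,"x":0,"y":0,"z":12,"hand":85},{"rx":0,"ry":0,"rz":0,"x":0,"y":0,"z":8,"hand":85},{"rx":0,"ry":0,"rz":0,"x":0,"y":0,"z":6,"hand":85},{"rx":0,"ry":0,"rz":0,"x":0,"y":0,"z":5,"hand":85},{"rx":0,"ry":0,"rz":0,"x":0,"y":0,"z":0,"hand":85}]'
python3 -m inch '[{"rx":0,"ry":0,"rz":0,"x":0,"y":0,"z":0,"hand":60},{"rx":0,"ry":0,"rz":0,"x":0,"y":0,"z":0,"hand":50},{"rx":0,"ry":0,"rz":0,"x":0,"y":0,"z":0,"hand":50},{"rx":0,"ry":0,"rz":0,"x":0,"y":0,"z":0,"hand":50},{"rx":0,"ry":0,"rz":0,"x":0,"y":0,"z":0,"hand":50},{"rx":0,"ry":0,"rz":0,"x":0,"y":0,"z":0,"hand":50}]' 35
```

```text
clock: 7.92
position: [0.4814, 0.0729, 0.0863]
orientation: [2.222, 2.204, 0.019]
contact_force: [-0.3, -0.2, -0.2]
gripper_width: 0.0849
finger_force: 0.0
clock: 8.42
position: [0.482, 0.073, 0.0877]
orientation: [2.22, 2.203, 0.022]
contact_force: [0.0, 0.0, 6.1]
gripper_width: 0.0618
finger_force: 38.8
```

```bash
python3 - <<'E'
from h import *
s=r.state();R=cv2.Rodrigues(np.array(s['orientation']))[0];print(R.round(3),{k:np.round(v,3).tolist() for k,v in s.items()})
w=snapshot("wrist");m=snapshot("side")
d=np.zeros((420,800,3),np.uint8);d[:,:420]=w[:,70:490]
d[:380,420:]=cv2.resize(m[150:290,220:360],(380,380));cv2.imwrite("pics/g1.png",cv2.cvtColor(d,4))
E
```

```text
[[ 0.008  1.     0.02 ]
 [ 1.    -0.008  0.   ]
 [ 0.     0.02  -1.   ]] {'clock': 8.417, 'joint_pos': [0.081, -0.202, 1.807, -0.001, 1.517, 0.089], 'dq': [-0.0, 0.002, -0.0, 0.001, -0.001, 0.001], 'tau': [-0.126, -29.55, -38.213, -0.086, -0.418, 0.0], 'position': [0.482, 0.073, 0.088], 'orientation': [2.22, 2.203, 0.022], 'contact_force': [0.03, 0.024, 6.059], 'wrist_torque': [0.061, 0.254, -0.03], 'finger_force': 38.814, 'gripper_width': 0.062}
```

View pics/g1.png

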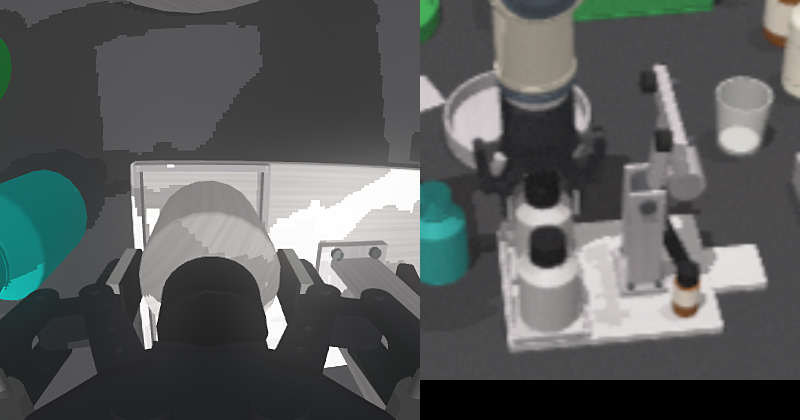

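The gripper sits about 10 mm higher than commanded because the rows were speed-limited, and it leans about 1°, so the pads are catching the shoulder. I'll open, straighten and go lower.

```bash
python3 -m inch '[{"rx":0,"ry":0,"rz":0,"x":0,"y":0,"z":0,"hand":85},{"rx":0,"ry":0,"rz":0,"x":0,"y":0,"z":0,"hand":85},{"rx":0,"ry":0,"rz":0,"x":0,"y":0,"z":0,"hand":85},{"rx":0.6,"ry":0,"rz":0,"x":0,"y":-2,"z":0,"hand":85},{"rx":0.6,"ry":0,"rz":0,"x":0,"y":-2,"z":0,"hand":85},{"rx":0,"ry":0,"rz":0,"x":0,"y":0,"z":4,"hand":85},{"rx":0,"ry":0,"rz":0,"x":0,"y":0,"z":4,"hand":85},{"rx":0,"ry":0,"rz":0,"x":0,"y":0,"z":2,"hand":85},{"rx":0,"ry":0,"rz":0,"x":0,"y":0,"z":0,"hand":85}]' 35
python3 -c "
from h import *; s=r.state();print(cv2.Rodrigues(np.array(s['orientation']))[0].round(3),s['wrist_torque'])"
```

```text
clock: 9.27
position: [0.4767, 0.0729, 0.075]
orientation: [-2.228, -2.21, 0.006]
contact_force: [0.2, 0.8, 0.3]
gripper_width: 0.085
finger_force: 0.0
[[ 0.008  1.    -0.005]
 [ 1.    -0.008 -0.   ]
 [-0.    -0.005 -1.   ]] [-0.05758809  0.03690744 -0.00662764]
```

```bash
python3 -m inch '[{"rx":-0.3,"ry":0,"rz":0,"x":0,"y":0,"z":0,"hand":68},{"rx":0,"ry":0,"rz":0,"x":0,"y":0,"z":0,"hand":60},{"rx":0,"ry":0,"rz":0,"x":0,"y":0,"z":0,"hand":50},{"rx":0,"ry":0,"rz":0,"x":0,"y":0,"z":0,"hand":50},{"rx":0,"ry":0,"rz":0,"x":0,"y":0,"z":0,"hand":50}]' 35
python3 -m inch '[{"rx":0,"ry":0,"rz":0,"x":0,"y":0,"z":-5,"hand":50},{"rx":0,"ry":0,"rz":0,"x":0,"y":0,"z":-10,"hand":50},{"rx":0,"ry":0,"rz":0,"x":0,"y":0,"z":-15,"hand":50},{"rx":0,"ry":0,"rz":0,"x":0,"y":0,"z":-15,"hand":50},{"rx":0,"ry":0,"rz":0,"x":0,"y":0,"z":-10,"hand":50},{"rx":0,"ry":0,"rz":0,"x":0,"y":0,"z":-5,"hand":50},{"rx":0,"ry":0,"rz":0,"x":0,"y":0,"z":0,"hand":50},{"rx":0,"ry":0,"rz":0,"x":0,"y":0,"z":0,"hand":50},{"rx":0,"ry":0,"rz":0,"x":0,"y":0,"z":0,"hand":50}]'
python3 -m inch '[{"rx":0,"ry":0,"rz":0,"x":0,"y":0,"z":0,"hand":50},{"rx":0,"ry":0,"rz":0,"x":0,"y":0,"z":0,"hand":50}]'
python3 -c "
from h import *; s=r.state();print(cv2.Rodrigues(np.array(s['orientation']))[0].round(3),s['wrist_torque'])"
```

```text
clock: 9.68
position: [0.4776, 0.0729, 0.0768]
orientation: [2.229, 2.211, 0.003]
contact_force: [1.0, -0.0, 3.9]
gripper_width: 0.0627
finger_force: 38.7
clock: 10.43
position: [0.4767, 0.0729, 0.1351]
orientation: [2.23, 2.213, 0.0]
contact_force: [0.4, -0.3, -1.3]
gripper_width: 0.0628
finger_force: 38.5
clock: 10.6
position: [0.4767, 0.0729, 0.1352]
orientation: [2.23, 2.213, 0.0]
contact_force: [0.5, 0.2, -0.8]
gripper_width: 0.0627
finger_force: 38.5
[[ 0.008  1.     0.   ]
 [ 1.    -0.008 -0.   ]
 [-0.     0.    -1.   ]] [-0.05228883 -0.05203303 -0.04941123]
```

Lift force is about −1 N, so this is the empty bottle (a full one would read about −3.2 N). It goes to the dish at (0.4706, 0.299).

```bash
python3 -m inch '[{"rx":0,"ry":0,"rz":0,"x":15,"y":-1,"z":0,"hand":50},{"rx":0,"ry":0,"rz":0,"x":30,"y":-1,"z":0,"hand":50},{"rx":0,"ry":0,"rz":0,"x":34,"y":-1,"z":0,"hand":50},{"rx":0,"ry":0,"rz":0,"x":34,"y":-1,"z":0,"hand":50},{"rx":0,"ry":0,"rz":0,"x":34,"y":-1,"z":0,"hand":50},{"rx":0,"ry":0,"rz":0,"x":34,"y":-1,"z":0,"hand":50},{"rx":0,"ry":0,"rz":0,"x":30,"y":0,"z":0,"hand":50},{"rx":0,"ry":0,"rz":0,"x":15,"y":0,"z":0,"hand":50},{"rx":0,"ry":0,"rz":0,"x":0,"y":0,"z":0,"hand":50},{"rx":0,"ry":0,"rz":0,"x":0,"y":0,"z":0,"hand":50}]'
python3 -m inch '[{"rx":0,"ry":0,"rz":0,"x":0,"y":0,"z":8,"hand":50},{"rx":0,"ry":0,"rz":0,"x":0,"y":0,"z":12,"hand":50},{"rx":0,"ry":0,"rz":0,"x":0,"y":0,"z":12,"hand":50},{"rx":0,"ry":0,"rz":0,"x":0,"y":0,"z":12,"hand":50},{"rx":0,"ry":0,"rz":0,"x":0,"y":0,"z":8,"hand":50},{"rx":0,"ry":0,"rz":0,"x":0,"y":0,"z":5,"hand":50},{"rx":0,"ry":0,"rz":0,"x":0,"y":0,"z":3,"hand":50},{"rx":0,"ry":0,"rz":0,"x":0,"y":0,"z":0,"hand":50},{"rx":0,"ry":0,"rz":0,"x":0,"y":0,"z":0,"hand":50}]'
python3 -c "
from h import *; s=r.state();print(cv2.Rodrigues(np.array(s['orientation']))[0].round(3),s['wrist_torque'])"
```

```text
clock: 11.43
position: [0.4727, 0.299, 0.1355]
orientation: [2.228, 2.213, -0.001]
contact_force: [-0.4, -0.2, -0.7]
gripper_width: 0.0627
finger_force: 38.5
clock: 12.18
position: [0.4732, 0.299, 0.0764]
orientation: [2.229, 2.212, 0.003]
contact_force: [-0.6, -0.4, -0.7]
gripper_width: 0.0629
finger_force: 38.5
[[ 0.008  1.     0.002]
 [ 1.    -0.008  0.   ]
 [ 0.     0.002 -1.   ]] [-0.00272476 -0.04834325 -0.02575309]
```

```bash
python3 -m inch '[{"rx":0,"ry":0,"rz":0,"x":0,"y":0,"z":2,"hand":50},{"rx":0,"ry":0,"rz":0,"x":0,"y":0,"z":2,"hand":50},{"rx":0,"ry":0,"rz":0,"x":0,"y":0,"z":1.5,"hand":50},{"rx":0,"ry":0,"rz":0,"x":0,"y":0,"z":0,"hand":50}]'
python3 -m inch '[{"rx":0,"ry":0,"rz":0,"x":0,"y":0,"z":1,"hand":50},{"rx":0,"ry":0,"rz":0,"x":0,"y":0,"z":0,"hand":50}]'
```

```text
clock: 12.52
position: [0.4729, 0.2989, 0.0704]
orientation: [2.229, 2.212, 0.002]
contact_force: [-0.2, 0.1, -0.9]
gripper_width: 0.0627
finger_force: 38.5
clock: 12.68
position: [0.473, 0.2989, 0.0695]
orientation: [2.229, 2.212, 0.002]
contact_force: [0.5, 0.2, -0.7]
gripper_width: 0.0627
finger_force: 38.5
```

```bash
python3 -m inch '[{"rx":0,"ry":0,"rz":0,"x":0,"y":0,"z":1,"hand":50},{"rx":0,"ry":0,"rz":0,"x":0,"y":0,"z":0,"hand":50}]'
```

```text
clock: 12.85
position: [0.4732, 0.299, 0.0688]
orientation: [2.229, 2.212, 0.003]
contact_force: [-0.1, 1.0, -0.6]
gripper_width: 0.0627
finger_force: 38.5
```

```bash
python3 -m inch '[{"rx":0,"ry":0,"rz":0,"x":0,"y":0,"z":1,"hand":50},{"rx":0,"ry":0,"rz":0,"x":0,"y":0,"z":0,"hand":50}]'
```

```text
clock: 13.02
position: [0.4732, 0.2991, 0.0688]
orientation: [2.229, 2.212, 0.003]
contact_force: [-2.5, -0.5, 4.5]
gripper_width: 0.063
finger_force: 39.0
```

```bash
python3 -m inch '[{"rx":0,"ry":0,"rz":0,"x":0,"y":0,"z":1,"hand":50},{"rx":0,"ry":0,"rz":0,"x":0,"y":0,"z":0,"hand":50}]'
```

```text
clock: 13.18
position: [0.4732, 0.2991, 0.0687]
orientation: [2.229, 2.212, 0.004]
contact_force: [-4.3, -2.4, 10.6]
gripper_width: 0.0627
finger_force: 39.4
```

It's on the dish floor. I ease off 1 mm, open slowly, rise and move over the second bottle.

```bash
python3 -m inch '[{"rx":0,"ry":0,"rz":0,"x":0,"y":0,"z":-1.5,"hand":50},{"rx":0,"ry":0,"rz":0,"x":0,"y":0,"z":0,"hand":64},{"rx":0,"ry":0,"rz":0,"x":0,"y":0,"z":0,"hand":68},{"rx":0,"ry":0,"rz":0,"x":0,"y":0,"z":0,"hand":74},{"rx":0,"ry":0,"rz":0,"x":0,"y":0,"z":0,"hand":85},{"rx":0,"ry":0,"rz":0,"x":0,"y":0,"z":0,"hand":85}]'
python3 -m inch '[{"rx":0,"ry":0,"rz":0,"x":0,"y":0,"z":-8,"hand":85},{"rx":0,"ry":0,"rz":0,"x":0,"y":0,"z":-16,"hand":85},{"rx":0,"ry":0,"rz":0,"x":0,"y":0,"z":-20,"hand":85},{"rx":0,"ry":0,"rz":0,"x":0,"y":0,"z":-20,"hand":85},{"rx":0,"ry":0,"rz":0,"x":0,"y":0,"z":-20,"hand":85},{"rx":0,"ry":0,"rz":0,"x":0,"y":0,"z":-16,"hand":85},{"rx":0,"ry":0,"rz":0,"x":-20,"y":0,"z":-10,"hand":85},{"rx":0,"ry":0,"rz":0,"x":-36,"y":0,"z":0,"hand":85},{"rx":0,"ry":0,"rz":0,"x":-36,"y":0,"z":0,"hand":85},{"rx":0,"ry":0,"rz":0,"x":-36,"y":1,"z":0,"hand":85},{"rx":0,"ry":0,"rz":0,"x":-36,"y":1,"z":0,"hand":85},{"rx":0,"ry":0,"rz":0,"x":-36,"y":0,"z":0,"hand":85},{"rx":0,"ry":0,"rz":0,"x":-36,"y":0,"z":0,"hand":85},{"rx":0,"ry":0,"rz":0,"x":-36,"y":0,"z":0,"hand":85},{"rx":0,"ry":0,"rz":0,"x":-32,"y":0,"z":0,"hand":85},{"rx":0,"ry":0,"rz":0,"x":-10,"y":0,"z":0,"hand":85},{"rx":0,"ry":0,"rz":0,"x":0,"y":0,"z":0,"hand":85}]'
python3 - <<'E'
from h import *
s=r.state();R=cv2.Rodrigues(np.array(s['orientation']))[0];print(R.round(3))
m=camera_model("wrist");w=snapshot("wrist");t=snapshot("top")
print("cap pred",proj("wrist",[.4755,-.0155,.122],m),"tcp axis",proj("wrist",np.array(s['position'])+R[:,2]*(s['position'][2]-.122),m))
d=np.zeros((420,800,3),np.uint8);d[:,:420]=w[:,70:490]
d[:380,420:]=cv2.resize(t[150:290,170:310],(380,380));cv2.imwrite("pics/g2.png",cv2.cvtColor(d,4))
E
```

```text
clock: 13.68
position: [0.473, 0.2989, 0.0679]
orientation: [2.229, 2.212, 0.002]
contact_force: [-0.5, 0.4, -0.5]
gripper_width: 0.0849
finger_force: 0.0
clock: 15.1
position: [0.4724, -0.0172, 0.1788]
orientation: [2.233, 2.207, 0.002]
contact_force: [-1.1, 1.1, 0.8]
gripper_width: 0.0852
finger_force: 0.0
[[ 0.012  1.     0.003]
 [ 1.    -0.012 -0.001]
 [-0.     0.003 -1.   ]]
cap pred (np.float64(285.35393231100466), np.float64(235.46288788527193)) tcp axis (np.float64(280.24992587188774), np.float64(238.30669424838806))
```

View pics/g2.png

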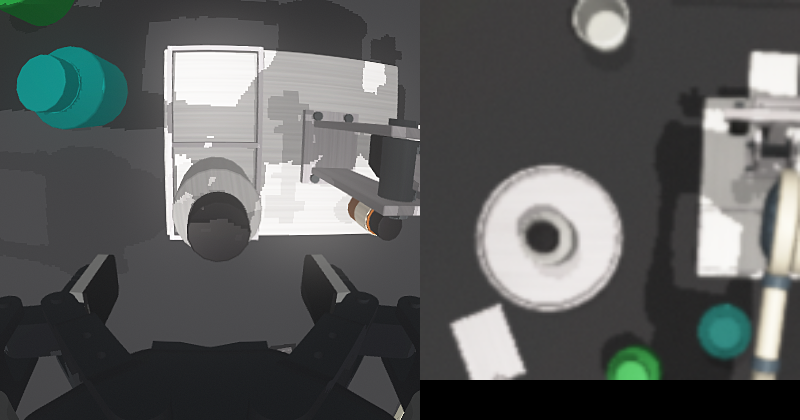

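The empty bottle stands upright in the dish (crop (543,237)). The second bottle's cap is at wrist (288,229), near its prediction of (285,235). I descend with small corrections and grip.

```bash
python3 -m inch '[{"rx":0.2,"ry":0,"rz":0,"x":1.5,"y":2.5,"z":8,"hand":85},{"rx":0,"ry":0,"rz":0,"x":1.5,"y":2,"z":12,"hand":85},{"rx":0,"ry":0,"rz":0,"x":0,"y":0,"z":12,"hand":85},{"rx":0,"ry":0,"rz":0,"x":0,"y":0,"z":12,"hand":85},{"rx":0,"ry":0,"rz":0,"x":0,"y":0,"z":12,"hand":85},{"rx":0,"ry":0,"rz":0,"x":0,"y":0,"z":12,"hand":85},{"rx":0,"ry":0,"rz":0,"x":0,"y":0,"z":12,"hand":85},{"rx":0,"ry":0,"rz":0,"x":0,"y":0,"z":10,"hand":85},{"rx":0,"ry":0,"rz":0,"x":0,"y":0,"z":8,"hand":85},{"rx":0,"ry":0,"rz":0,"x":0,"y":0,"z":5,"hand":85},{"rx":0,"ry":0,"rz":0,"x":0,"y":0,"z":0,"hand":85},{"rx":0,"ry":0,"rz":0,"x":0,"y":0,"z":0,"hand":85}]'
python3 -c "
from h import *; s=r.state();print(cv2.Rodrigues(np.array(s['orientation']))[0].round(3),s['wrist_torque'])"
```

```text
clock: 16.2
position: [0.4768, -0.0122, 0.0752]
orientation: [-2.23, -2.212, 0.002]
contact_force: [-0.0, 0.4, -0.2]
gripper_width: 0.0851
finger_force: 0.0
[[ 0.008  1.    -0.002]
 [ 1.    -0.008  0.   ]
 [ 0.    -0.002 -1.   ]] [-0.0050186   0.01201003  0.01673443]
```

```bash
python3 -m inch '[{"rx":0,"ry":0,"rz":0,"x":0,"y":0,"z":0,"hand":68},{"rx":0,"ry":0,"rz":0,"x":0,"y":0,"z":0,"hand":60},{"rx":0,"ry":0,"rz":0,"x":0,"y":0,"z":0,"hand":50},{"rx":0,"ry":0,"rz":0,"x":0,"y":0,"z":0,"hand":50},{"rx":0,"ry":0,"rz":0,"x":0,"y":0,"z":0,"hand":50}]' 40
python3 -m inch '[{"rx":0,"ry":0,"rz":0,"x":0,"y":0,"z":-5,"hand":50},{"rx":0,"ry":0,"rz":0,"x":0,"y":0,"z":-10,"hand":50},{"rx":0,"ry":0,"rz":0,"x":0,"y":0,"z":-15,"hand":50},{"rx":0,"ry":0,"rz":0,"x":0,"y":0,"z":-15,"hand":50},{"rx":0,"ry":0,"rz":0,"x":0,"y":0,"z":-15,"hand":50},{"rx":0,"ry":0,"rz":0,"x":0,"y":0,"z":-10,"hand":50},{"rx":0,"ry":0,"rz":0,"x":0,"y":0,"z":-5,"hand":50},{"rx":0,"ry":0,"rz":0,"x":0,"y":0,"z":0,"hand":50},{"rx":0,"ry":0,"rz":0,"x":0,"y":0,"z":0,"hand":50},{"rx":0,"ry":0,"rz":0,"x":0,"y":0,"z":0,"hand":50}]'
python3 -c "
from h import *; s=r.state();print(cv2.Rodrigues(np.array(s['orientation']))[0].round(3),s['wrist_torque'])"
```

```text
clock: 16.62
position: [0.4776, -0.0122, 0.0765]
orientation: [2.23, 2.212, 0.001]
contact_force: [1.2, -0.0, 5.1]
gripper_width: 0.0624
finger_force: 45.0
clock: 17.45
position: [0.4763, -0.012, 0.1489]
orientation: [-2.228, -2.211, 0.004]
contact_force: [-0.0, 0.2, -3.3]
gripper_width: 0.0628
finger_force: 44.8
[[ 0.008  1.    -0.004]
 [ 1.    -0.008  0.   ]
 [ 0.    -0.004 -1.   ]] [ 0.02091868 -0.00143039 -0.03166801]
```

Lift force is −3.3 N, so this is the full bottle. I carry it to the tray at (0.462, −0.313), away from the vial at (0.547, −0.234).

```bash
python3 -m inch '[{"rx":-0.2,"ry":0,"rz":0,"x":-10,"y":0,"z":0,"hand":50},{"rx":0,"ry":0,"rz":0,"x":-20,"y":-1,"z":0,"hand":50},{"rx":0,"ry":0,"rz":0,"x":-30,"y":-1,"z":0,"hand":50},{"rx":0,"ry":0,"rz":0,"x":-34,"y":-2,"z":0,"hand":50},{"rx":0,"ry":0,"rz":0,"x":-34,"y":-2,"z":0,"hand":50},{"rx":0,"ry":0,"rz":0,"x":-34,"y":-2,"z":0,"hand":50},{"rx":0,"ry":0,"rz":0,"x":-34,"y":-2,"z":0,"hand":50},{"rx":0,"ry":0,"rz":0,"x":-34,"y":-1,"z":0,"hand":50},{"rx":0,"ry":0,"rz":0,"x":-30,"y":-1,"z":0,"hand":50},{"rx":0,"ry":0,"rz":0,"x":-24,"y":0,"z":0,"hand":50},{"rx":0,"ry":0,"rz":0,"x":-12,"y":0,"z":0,"hand":50},{"rx":0,"ry":0,"rz":0,"x":-5,"y":0,"z":0,"hand":50},{"rx":0,"ry":0,"rz":0,"x":0,"y":0,"z":0,"hand":50},{"rx":0,"ry":0,"rz":0,"x":0,"y":0,"z":0,"hand":50}]'
python3 -m inch '[{"rx":0,"ry":0,"rz":0,"x":0,"y":0,"z":5,"hand":50},{"rx":0,"ry":0,"rz":0,"x":0,"y":0,"z":10,"hand":50},{"rx":0,"ry":0,"rz":0,"x":0,"y":0,"z":12,"hand":50},{"rx":0,"ry":0,"rz":0,"x":0,"y":0,"z":12,"hand":50},{"rx":0,"ry":0,"rz":0,"x":0,"y":0,"z":12,"hand":50},{"rx":0,"ry":0,"rz":0,"x":0,"y":0,"z":10,"hand":50},{"rx":0,"ry":0,"rz":0,"x":0,"y":0,"z":7,"hand":50},{"rx":0,"ry":0,"rz":0,"x":0,"y":0,"z":4,"hand":50},{"rx":0,"ry":0,"rz":0,"x":0,"y":0,"z":2,"hand":50},{"rx":0,"ry":0,"rz":0,"x":0,"y":0,"z":0,"hand":50},{"rx":0,"ry":0,"rz":0,"x":0,"y":0,"z":0,"hand":50}]'
python3 -c "
from h import *; s=r.state();print(cv2.Rodrigues(np.array(s['orientation']))[0].round(3),s['wrist_torque'])"
```

```text
clock: 18.62
position: [0.4624, -0.3122, 0.1497]
orientation: [-2.23, -2.213, -0.003]
contact_force: [-0.4, 0.1, -2.4]
gripper_width: 0.0623
finger_force: 44.8
clock: 19.53
position: [0.4629, -0.3133, 0.0767]
orientation: [2.229, 2.211, 0.002]
contact_force: [-0.2, -0.7, -3.1]
gripper_width: 0.0624
finger_force: 44.8
[[ 0.008  1.     0.003]
 [ 1.    -0.008 -0.001]
 [-0.001  0.003 -1.   ]] [0.06930092 0.01692886 0.04350787]
```

```bash
python3 -m inch '[{"rx":0,"ry":0,"rz":0,"x":0,"y":0,"z":2,"hand":50},{"rx":0,"ry":0,"rz":0,"x":0,"y":0,"z":2,"hand":50},{"rx":0,"ry":0,"rz":0,"x":0,"y":0,"z":1.5,"hand":50},{"rx":0,"ry":0,"rz":0,"x":0,"y":0,"z":0,"hand":50},{"rx":0,"ry":0,"rz":0,"x":0,"y":0,"z":0,"hand":50}]'
```

```text
clock: 19.95
position: [0.4626, -0.313, 0.0705]
orientation: [2.23, 2.212, 0.002]
contact_force: [0.8, 0.8, -3.2]
gripper_width: 0.0628
finger_force: 44.8
```

```bash
python3 -m inch '[{"rx":0,"ry":0,"rz":0,"x":0,"y":0,"z":1,"hand":50},{"rx":0,"ry":0,"rz":0,"x":0,"y":0,"z":0,"hand":50},{"rx":0,"ry":0,"rz":0,"x":0,"y":0,"z":0,"hand":50}]'
```

```text
clock: 20.2
position: [0.4626, -0.313, 0.0696]
orientation: [2.229, 2.212, 0.002]
contact_force: [-1.4, -0.4, -2.9]
gripper_width: 0.0627
finger_force: 44.8
```

```bash
python3 -m inch '[{"rx":0,"ry":0,"rz":0,"x":0,"y":0,"z":1,"hand":50},{"rx":0,"ry":0,"rz":0,"x":0,"y":0,"z":0,"hand":50},{"rx":0,"ry":0,"rz":0,"x":0,"y":0,"z":0,"hand":50}]'
```

```text
clock: 20.45
position: [0.4627, -0.313, 0.0687]
orientation: [2.229, 2.212, 0.002]
contact_force: [-0.8, -0.0, -3.6]
gripper_width: 0.063
finger_force: 44.9
```

```bash
python3 -m inch '[{"rx":0,"ry":0,"rz":0,"x":0,"y":0,"z":1,"hand":50},{"rx":0,"ry":0,"rz":0,"x":0,"y":0,"z":0,"hand":50},{"rx":0,"ry":0,"rz":0,"x":0,"y":0,"z":0,"hand":50}]'
```

```text
clock: 20.7
position: [0.4628, -0.3131, 0.0686]
orientation: [2.229, 2.211, 0.002]
contact_force: [-2.5, 1.8, 4.5]
gripper_width: 0.0627
finger_force: 45.5
```

It's touching the tray floor. I ease off, release, rise and look at the whole scene.

```bash
python3 -m inch '[{"rx":0,"ry":0,"rz":0,"x":0,"y":0,"z":-0.8,"hand":50},{"rx":0,"ry":0,"rz":0,"x":0,"y":0,"z":0,"hand":64},{"rx":0,"ry":0,"rz":0,"x":0,"y":0,"z":0,"hand":68},{"rx":0,"ry":0,"rz":0,"x":0,"y":0,"z":0,"hand":74},{"rx":0,"ry":0,"rz":0,"x":0,"y":0,"z":0,"hand":85},{"rx":0,"ry":0,"rz":0,"x":0,"y":0,"z":0,"hand":85},{"rx":0,"ry":0,"rz":0,"x":0,"y":0,"z":-8,"hand":85},{"rx":0,"ry":0,"rz":0,"x":0,"y":0,"z":-16,"hand":85},{"rx":0,"ry":0,"rz":0,"x":0,"y":0,"z":-20,"hand":85},{"rx":0,"ry":0,"rz":0,"x":0,"y":0,"z":-20,"hand":85},{"rx":0,"ry":0,"rz":0,"x":0,"y":0,"z":-20,"hand":85},{"rx":0,"ry":0,"rz":0,"x":0,"y":0,"z":-20,"hand":85},{"rx":0,"ry":0,"rz":0,"x":0,"y":0,"z":-20,"hand":85},{"rx":0,"ry":0,"rz":0,"x":0,"y":0,"z":-20,"hand":85},{"rx":0,"ry":0,"rz":0,"x":0,"y":0,"z":-10,"hand":85},{"rx":0,"ry":0,"rz":0,"x":0,"y":0,"z":0,"hand":85}]'
python3 - <<'E'
from h import *
s=snapshot("side");w=snapshot("wrist")
d=np.zeros((480,800,3),np.uint8);d[:420,:420]=cv2.resize(s[150:390,190:430],(420,420));d[:285,420:]=cv2.resize(w,(380,285));cv2.imwrite("pics/end.png",cv2.cvtColor(d,4))
E
```

```text
clock: 22.03
position: [0.4632, -0.3136, 0.2262]
orientation: [2.225, 2.208, 0.003]
contact_force: [0.6, -0.3, 0.9]
gripper_width: 0.0847
finger_force: 0.0
```

View pics/end.png

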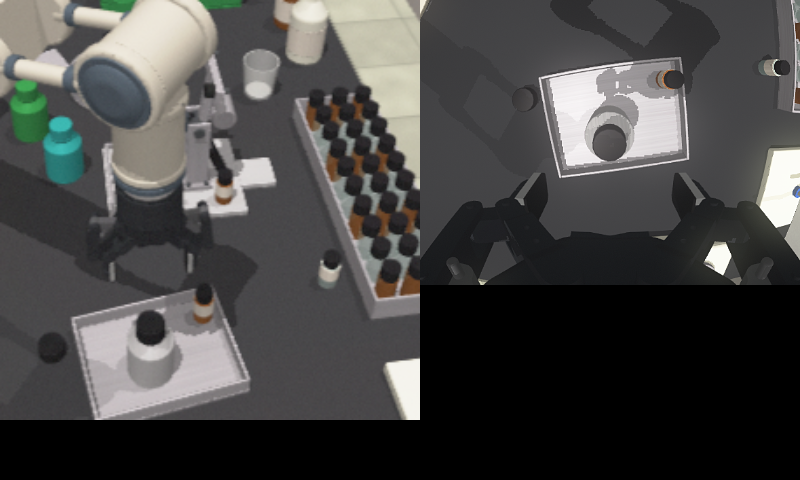

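The full bottle stands upright in the tray at (150,350). The clamp is still open (grip hanging at (225,155)), and the vials and beaker are where they were. The gripper is clear, so I hand in.

```bash
python3 -c "
from rig import workorder; print(workorder.finish_job())"
```

```text
the job is handed in; nothing more can be done
None
```

I handed in the job after about 22 s of robot time: the clamp is open, the full bottle (about 3.3 N on lifting) is upright in the tray, the empty one (about 1 N) is upright in the dish, and the vials and beaker were left alone.

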